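Unhook the yellow training module and stand it on the mat

TASK

Take the training module with the yellow hanging plate off its barbed hook: raise it, tilt it and back it over the barb without forcing it. Then stand it upright in the middle of the blue mat, setting it down gently, and leave the blue-plated module hanging where it is.

Things in the scene. Friction and masses are not known exactly. Their poses are not given: they have to be found in the camera images.
- module: Module to take down: upright cream box 45 deep (x) x 130 wide (y) x 100 high, white front with yellow stripe and black dial; at its back a flat yellow hanging plate 5 thick (x -22.5 to -17.5), 130 wide, up to z 173. 0.28 to 0.56 kg. Origin: centre of the underside, z up, +x out of the white front. Stands stably on its underside. Hangs upright by the top edge of the plate's slot.
- module_slot (a point): centre of the yellow plate's slot, (-20, 0, 134) in the module's frame. Slot 24 wide (y -12 to 12), z 115 to 153; the hook's shank runs through it. The plate is solid above it (20 mm) and to both sides, bare on both faces from z 100 to 173, so it can be gripped from above on its top edge beside the slot, for instance about y = +42 or -42.
- spare: the other module: same shape, size and frame, but blue plate and stripe, and a keypad on the front. It hangs on the other hook, 180 mm to the side, facing the same way. Which hook holds which module varies.
- frame: fixed aluminium hanging frame, 370 wide. Origin on the bench under the front faces of its rails; +x out of its front (the way a module backs off), y along the rails. Upper rail x -30 to 0, z 178 to 208; lower rail z 75 to 105, with bumpers to x 33 that a module's back rests on. Uprights y +-170; feet 15 high, x -110 to 60. One hook at y +90, one at y -90; only they rise above z 208.
- hook_far (a point): top of the shank of the hook at the frame's y = +90, where a plate hangs: (36, 90, 220) in the frame. A hanging module is upright, its plate at x 33.5 to 38.5, origin at (56, +-90, 67), its +x along the frame's +x. It stays there unless pushed; a lifted one is free to slide along the level shank between the foot block and the barb.
- hook_near (a point): the same point of the hook at the frame's y = -90: (36, -90, 220). Both hooks: flat steel strip 10 wide in the frame's x-z plane; foot block 26 wide, x -30 to 0, z 208 to 220; level shank 6 thick, top z 220, x 0 to 59; tip 6 thick, centre line from (58, 217) up and out to (74, 259); barb 5 thick, centre line from there back and down to (53, 249).
- hook_far_tip (a point): top of the tip of the hook at y = +90: (74, 90, 262) in the frame. From shank underside to barb top is more than the 38 mm slot: upright or tilted under 17 degrees a module cannot pass. Turned about y by 36 to 43 degrees, lower end swung out to the front, plate top leaning back over the rail, it passes with 4 mm to spare all round if the slot's centre goes by (47, 217), (57, 236), (67, 248), (85, 256).
- hook_near_tip (a point): top of the tip of the hook at y = -90: (74, -90, 262) in the frame
- mat: fixed blue antistatic mat on the bench, 340 (x) x 280 (y) x 4 thick; origin at the centre of its underside (bench height). A red screwdriver 190 long lies along its edge at about x +142 of the mat; the rest is bare.
- table: the dark green bench, top at z = 0. Elsewhere on it, clear of frame and mat: multimeter, motor, pulley, mouse, bin, and instruments along the back and sides.
There are look-alikes about, which are no part of the job. What is shaped like the module but turquoise is not meant.

How it is judged:
By the outcome, as a careful person would: the job done as asked, in the order asked, and still so for the second after the job is handed in, with the robot touching nothing.
It also fails if it takes over 46 s, if anything falls off the work surface, if the arm or the gripper's body presses on something with over 40 N, if the wrist force passes 120 N, or if a joint passes its speed limit or range.

ROBOT

A 6-joint arm with a two-finger parallel gripper is mounted at the origin on the work surface. World frame = base frame: x ahead of the robot, y to its left, z up, the work surface at z = 0. Lengths are in m, angles in rad, forces in N, time in s.
With the tool pointing down it reaches from about 0.35 to 1 m from the base axis. Payload 7.1 kg.
Tool frame: the origin (TCP) lies midway between the tips of the shut fingers; the grasp point (between the pads) lies 19 mm behind it; z points along the fingers, y is the direction in which the jaws open and shut (so a half turn about z gives the same grasp; the last joint's range is limited). The gripper opens to 85 mm and grips with 20 to 120 N. Pads are 22 mm wide; open, the fingers measure 114 mm over their backs; the gripper's body (76 mm by 85 mm) begins 54 mm behind the grasp point. The pads swing forward as they close: fully open they stand 13 mm farther back than shut.
Start: joints at [1.218, 0.423, 1.63, -0, 1.089, -0.019], TCP at [0.205, 0.59, 0.231] pointing down, gripper open.
Joint ranges: [-3, 3], [-0.9, 2.11], [0.09, 2.58], [-1.31, 4.45], [0.11, 2.69], [-2.54, 2.54]. Speed limits (rad/s): [2.39, 2.39, 3.01, 3.14, 3.14, 3.14].

INTERFACE

Orientations are given as a 3x3 rotation matrix whose columns are the frame's x, y, z axes.
In Python, from station import * gives the robot as it stands. The module is installed in compiled form; this text tells all that it offers.
- The arm moves only by the tool move_arm, never from a script. Its argument "rows" is a list of rows, each an object with "slide": the shift along the tool's x, y, z in mm, a list of three; "twist": the turn, a rotation vector about the tool's x, y, z in rad, a list of three. In form: [{"slide": [dx, dy, dz], "twist": [wx, wy, wz]}, ...]. A call has 1 to 10 rows; each row shifts and turns the commanded pose from where the row before left it, along the tool's axes as they then stand; what a row does not reach is not made up. A row lasts 1/8 s, in which the tool goes at most 62.5 mm and 10.7 degrees, less where a joint would pass 70% of its speed; a pose out of reach is approached as far as the arm can. A call with a gripper value outside its range is refused whole. "grip" is the closure in counts, from 0 (fully open) to 255 (shut), set as the call begins (left out, the last holds). The fingers move at their own pace and stop on an object; the grip force is fixed at half the most. Time passes only in rows, so rows that do not move let the fingers close. It gives the time, the measured TCP pose, the force and the opening at its end, in the units of the state.
- get_obs(): the state, without advancing time (a new reading comes with each control period).
- camera(name): name is "scene" or "top" or "wrist"; returns a dict with "color" (400x640x3 uint8, red, green, blue), "fx", "fy", "cx", "cy" (pixels), "pose" (4x4, takes a point from camera to world coordinates). Camera axes: x right, y down, z forward; pixel columns grow to the right and rows downward; lengths in m; the calibration is good to about 2 mm. A picture is of the moment at which its call begins. There is no depth.
- close_job(): hands the job in, once; it reports no verdict.
Trained networks look in a picture, given as the dict that the camera call returned (one of the last four; its "shot" number tells which), for a name from the list of things; names that differ only in an ending like _2 or _b are one class to them, and where a whole thing is asked for, a point or a joint stands for the part that bears it (a point fixed in the world has none). Each returns a list of dicts, best first, with "confidence" (0 to 1); they miss things now and then, are a little off and sometimes report something else, mostly with a low value. They report only what shows in the picture. A call takes as long as a camera call. They do not tell look-alikes from the thing itself.
- boxes_of(query, picture): "extent" ([centre column, centre row, width, height] in pixels, round what is visible of it).
The state is a dict: "time": time; "q": joint angles; "joint_vel": joint speeds; "tau": joint torques, N m; "tool_pos": TCP position; "tool_rot": TCP orientation; "force": force on the tool from outside, world axes, zero at the start; "torque": the same for the moment, N m; "gripper_width": finger opening in m.
Only numpy, scipy, OpenCV 4.12 (cv2) and the standard library are available. Lean on these libraries where they do the work, as an engineer would, in place of code of your own. Each camera call takes 0.05 s, during which the arm holds its last target.

## Working session

There is one attempt and no reset: what is moved stays moved. The work goes in short steps, Python scripts to look and compute and a tool call to move; the robot and the scene stay as the last step left them, time stands still between calls to the robot, and variables do not carry over. Pictures are saved under pics/ and viewed, and the job is handed in when it is done.

Besides the shell and the picture viewer there is one more tool, called by a JSON object that holds its "op" and its "data", one argument or row to a line. move_arm: Moves the arm, as the interface text tells. Its arguments: {"type":"object","properties":{"rows":{"type":"array"},"grip":{"type":"number"}},"required":["rows"]}

```bash
mkdir -p pics; ls; python3 - <<'E'
from station import *
import cv2, numpy as np, pickle
o=get_obs()
print(o['time'],o['tool_pos'],np.round(o['tool_rot'],3).tolist(),o['gripper_width'])
for n in ["scene","top"]:
    p=camera(n); cv2.imwrite(f"pics/{n}0.png",p["color"][:,:,::-1])
    pickle.dump(p,open(f"{n}0.pkl","wb"))
    print(n,p['fx'],p['cx'],p['cy'],np.round(p['pose'],3).tolist())
    for q in ["module","spare","frame","hook_far","hook_near","mat","hook_far_tip","module_slot"]:
        print(q,[(np.round(b['extent'],0).tolist(),round(b['confidence'],2)) for b in boxes_of(q,p)[:4]])
print(get_obs()['time'])
E
```

```text
pics
0.0 [0.20455992 0.58997852 0.23052062] [[-0.945, 0.328, -0.001], [0.328, 0.945, -0.001], [0.0, -0.002, -1.0]] 0.08571307726545578
scene 438.8821139861277 317.45620268867344 206.58583749997956 [[-0.792, 0.47, -0.39, 0.899], [0.61, 0.597, -0.521, 0.731], [-0.012, -0.651, -0.759, 1.111], [0.0, 0.0, 0.0, 1.0]]
module [([417.0, 230.0, 46.0, 70.0], 0.76), ([281.0, 270.0, 30.0, 80.0], 0.71), ([355.0, 365.0, 56.0, 70.0], 0.57)]
spare [([299.0, 218.0, 26.0, 73.0], 0.57)]
frame [([319.0, 261.0, 94.0, 161.0], 0.56)]
hook_far [([315.0, 260.0, 91.0, 158.0], 0.65)]
hook_near [([316.0, 262.0, 90.0, 165.0], 0.82)]
mat [([231.0, 204.0, 122.0, 96.0], 0.88)]
hook_far_tip [([316.0, 261.0, 93.0, 154.0], 0.62)]
module_slot [([283.0, 270.0, 32.0, 73.0], 0.81), ([418.0, 233.0, 45.0, 65.0], 0.77), ([354.0, 366.0, 51.0, 68.0], 0.67), ([316.0, 263.0, 87.0, 157.0], 0.49)]
top 457.5944001176222 319.5054901882903 199.41268277260855 [[0.016, -0.998, 0.068, 0.321], [-1.0, -0.016, -0.004, 0.072], [0.005, -0.068, -0.998, 1.594], [0.0, 0.0, 0.0, 1.0]]
module [([198.0, 142.0, 51.0, 19.0], 0.96), ([282.0, 142.0, 39.0, 44.0], 0.85), ([251.0, 270.0, 19.0, 41.0], 0.73)]
spare [([319.0, 185.0, 36.0, 42.0], 0.91)]
frame [([285.0, 182.0, 105.0, 117.0], 0.97)]
hook_far [([287.0, 182.0, 103.0, 110.0], 0.93)]
hook_near []
mat [([408.0, 173.0, 98.0, 107.0], 0.56)]
hook_far_tip [([284.0, 184.0, 106.0, 109.0], 0.73), ([284.0, 142.0, 43.0, 46.0], 0.37)]
module_slot [([196.0, 141.0, 53.0, 16.0], 0.96), ([284.0, 142.0, 42.0, 46.0], 0.66), ([250.0, 269.0, 21.0, 48.0], 0.62)]
0.9
```

```bash
python3 - <<'E'
import cv2
a=cv2.imread("pics/scene0.png");b=cv2.imread("pics/top0.png")
cv2.imwrite("pics/s1.png",cv2.resize(a[150:400,170:470],None,fx=2.4,fy=2.4,interpolation=cv2.INTER_CUBIC))
cv2.imwrite("pics/t1.png",cv2.resize(b[90:290,210:480],None,fx=2.9,fy=2.9,interpolation=cv2.INTER_CUBIC))
E
```

```text
(no output)
```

View pics/s1.png

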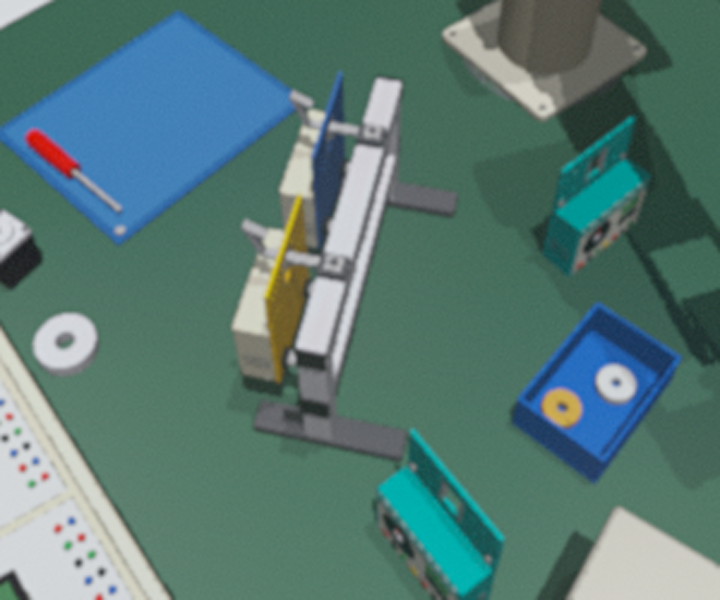

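View pics/t1.png

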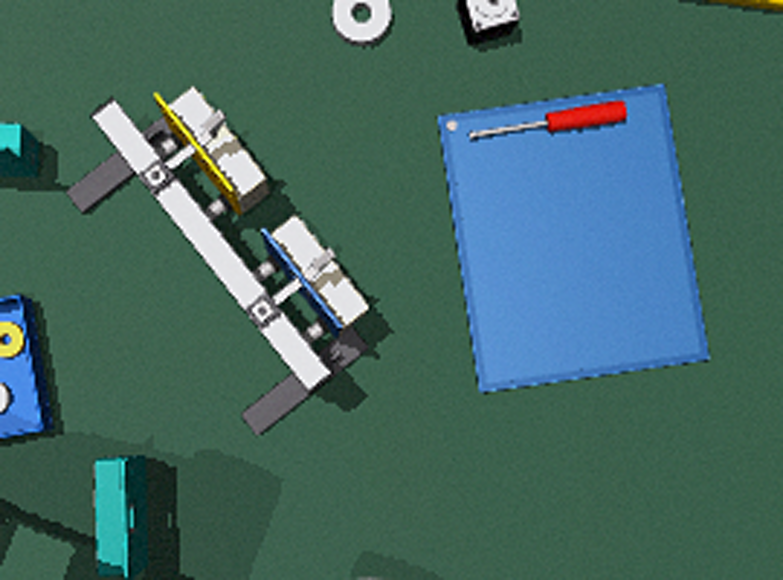

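View pics/scene0.png

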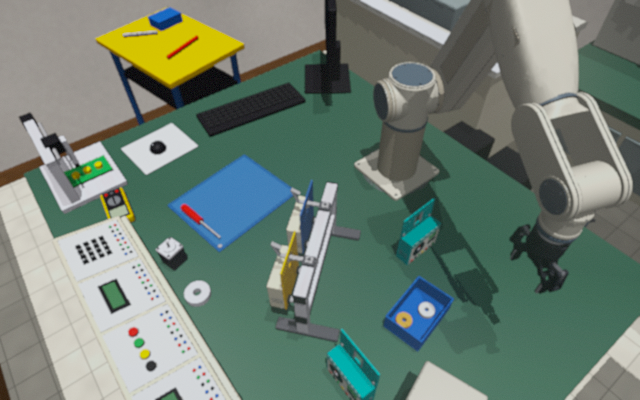

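View pics/top0.png

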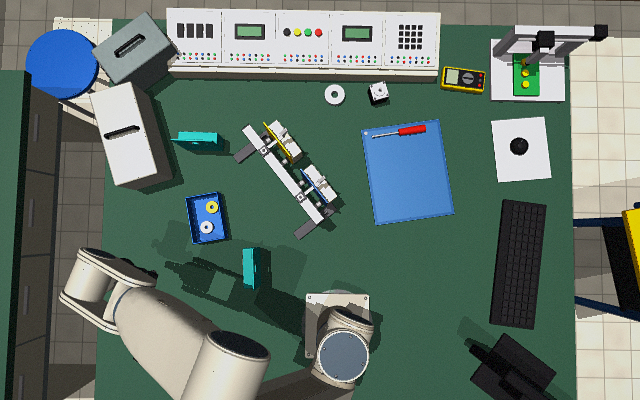

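```bash
python3 - <<'E'
import cv2
a=cv2.imread("pics/scene0.png");b=cv2.imread("pics/top0.png")
cv2.imwrite("pics/s2.png",cv2.resize(a[175:345,255:370],None,fx=3.5*1.0,fy=3.5,interpolation=cv2.INTER_CUBIC))
cv2.imwrite("pics/t2.png",cv2.resize(b[115:240,230:345],None,fx=4.8,fy=4.8,interpolation=cv2.INTER_CUBIC))
E
```

```text
(no output)
```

View pics/s2.png

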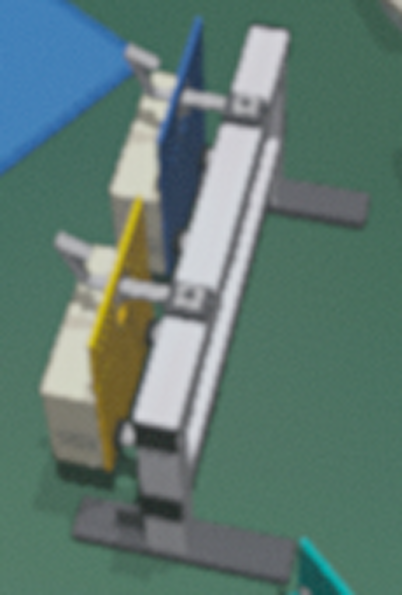

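View pics/t2.png

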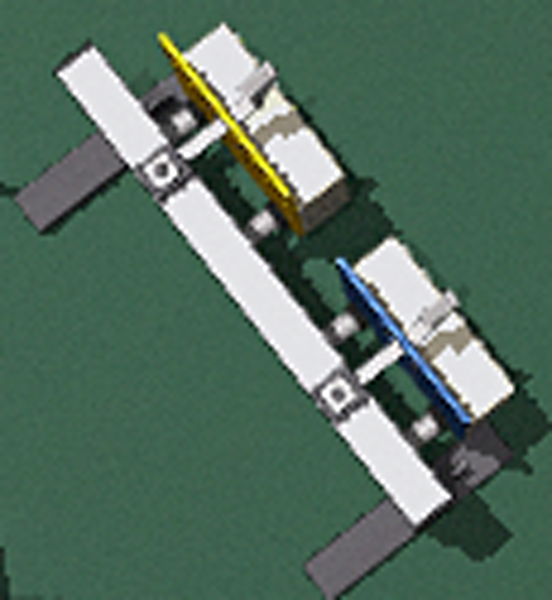

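```bash
cat > h.py <<'E'
import numpy as np, cv2, pickle
from scipy.optimize import least_squares
def proj(p,X):
    P=np.linalg.inv(p['pose']); c=(P[:3,:3]@np.asarray(X,float).T).T+P[:3,3]
    return np.c_[p['fx']*c[:,0]/c[:,2]+p['cx'],p['fy']*c[:,1]/c[:,2]+p['cy']]
def Tf(v):
    c,s=np.cos(v[2]),np.sin(v[2]); return np.array([[c,-s,0],[s,c,0],[0,0,1]]),np.array([v[0],v[1],0])
E
python3 - <<'E'
from h import *
t=pickle.load(open('top0.pkl','rb'));s=pickle.load(open('scene0.pkl','rb'))
def un(l,k,o): return (np.array(l,float)+.5)/k-.5+np.array(o)
X=np.array([(-30,185,208),(0,185,208),(0,-185,208),(-30,-185,208),(36,155,240),(36,25,240),(36,-25,240),(36,-155,240),(74,90,262),(74,-90,262)])/1e3
T=un([(55,72),(92,42),(450,497),(417,527),(162,36),(300,232),(340,260),(466,430),(270,67),(450,297)],4.8,(230,115))
S=un([(180,432),(135,425),(250,28),(288,32),(93,348),(138,200),(162,140),(198,20),(60,236),(130,48)],3.5,(255,175))
def f(v,w=(1,1)):
    R,p=Tf(v); W=X@R.T+p
    return np.r_[w[0]*(proj(t,W)-T).ravel(),w[1]*(proj(s,W)-S).ravel()]
for w in [(1,1),(1,0),(0,1)]:
    r=least_squares(f,[0.7,0.15,-0.9],args=(w,),loss='soft_l1'); print(w,r.x)
    if w==(1,1): print(np.round(f(r.x).reshape(2,-1,2),1).tolist()); np.save('frame.npy',r.x)
# mat
M=np.array([(170,140,4),(170,-140,4),(-170,-140,4),(-170,140,4)])/1e3
Tm=un([(440,117),(663,86),(709,357),(482,391)],2.9,(210,90))
Sm=un([(120,243),(0,131),(178,12),(302,102)],2.4,(170,150))
def g(v):
    R,p=Tf(v); W=M@R.T+p
    return np.r_[(proj(t,W)-Tm).ravel(),(proj(s,W)-Sm).ravel()]
r=least_squares(g,[0.6,-0.1,0.1]); print('mat',r.x,np.round(g(r.x),1)); np.save('mat.npy',r.x)
E
```

```text
(1, 1) [ 0.50192865  0.17122466 -0.8823621 ]
[[[-0.5, 0.3], [-0.4, 0.6], [0.1, 0.2], [-0.8, 0.1], [-1.0, -0.3], [-2.9, -7.5], [-0.8, -0.3], [0.1, -1.7], [-0.6, 0.6], [-0.1, 0.2]], [[-0.8, -1.0], [-0.5, -1.5], [0.4, -1.0], [-0.1, -0.5], [-0.9, -0.6], [0.7, -1.9], [-1.2, 0.2], [0.3, -1.0], [0.1, 0.6], [-0.2, 0.2]]]
(1, 0) [ 0.50170771  0.16964709 -0.8886624 ]
(0, 1) [ 0.50271294  0.1732203  -0.87826207]
mat [ 0.53284016 -0.23849507  0.16046174] [-1.3 -0.2  0.1 -0.7  0.   1.1 -1.1  1.  -0.7  0.  -3.1 -0.   0.  -1.3
  1.7 -1.4]
```

```bash
cat >> h.py <<'E'
from scipy.spatial.transform import Rotation as Ro
np.set_printoptions(precision=4,suppress=True)
def Rdown(ang,tilt=0.0):
    "jaw y along frame x (angle ang); tilt>0 swings tool z toward +frame x"
    fx=np.array([np.cos(ang),np.sin(ang),0]);fy=np.array([-np.sin(ang),np.cos(ang),0]);up=np.array([0,0,1.])
    z=-np.cos(tilt)*up+np.sin(tilt)*fx
    y=np.cos(tilt)*fx+np.sin(tilt)*up
    return np.c_[np.cross(y,z),y,z]
def rows(p0,R0,p1,R1,n,dec=(1,3)):
    out=[]
    rv=Ro.from_matrix(R0.T@R1).as_rotvec()
    p=p0.copy();R=R0.copy()
    for i in range(1,n+1):
        pt=p0+(p1-p0)*i/n; Rt=R0@Ro.from_rotvec(rv*i/n).as_matrix()
        d=np.round(1e3*R.T@(pt-p),dec[0]); w=np.round(Ro.from_matrix(R.T@Rt).as_rotvec(),dec[1])
        p=p+R@d/1e3; R=R@Ro.from_rotvec(w).as_matrix()
        out.append((d.tolist(),w.tolist()))
    for o in out: print('{"slide":%s,"twist":%s},'%o)
    return p,R
E
python3 - <<'E'
from h import *
from station import get_obs
o=get_obs();p0=np.array(o['tool_pos']);R0=np.array(o['tool_rot'])
v=np.load('frame.npy');R,p=Tf(v)
tgt=R@np.array([.036,.132,.0])+p+np.array([0,0,.34]); print(tgt)
a=rows(p0,R0,p0+np.array([0.02,-.02,.11]),R0,2,(0,2))
rows(*a,tgt,Rdown(v[2]),13,(0,2))
E
```

```text
[0.6267 0.2273 0.34  ]
{"slide":[-13.0, -6.0, -55.0],"twist":[0.0, 0.0, 0.0]},
{"slide":[-12.0, -6.0, -55.0],"twist":[0.0, 0.0, 0.0]},
{"slide":[-38.0, -15.0, 0.0],"twist":[-0.0, -0.0, 0.16]},
{"slide":[-40.0, -8.0, 0.0],"twist":[-0.0, -0.0, 0.17]},
{"slide":[-40.0, -2.0, 0.0],"twist":[-0.0, -0.0, 0.16]},
{"slide":[-41.0, 5.0, 0.0],"twist":[-0.0, -0.0, 0.16]},
{"slide":[-39.0, 11.0, 1.0],"twist":[-0.0, -0.0, 0.17]},
{"slide":[-37.0, 17.0, -0.0],"twist":[-0.0, -0.0, 0.16]},
{"slide":[-33.0, 23.0, -0.0],"twist":[-0.0, -0.0, 0.16]},
{"slide":[-29.0, 29.0, -0.0],"twist":[-0.0, -0.0, 0.16]},
{"slide":[-25.0, 32.0, -0.0],"twist":[-0.0, -0.0, 0.17]},
{"slide":[-18.0, 37.0, 0.0],"twist":[-0.0, -0.0, 0.16]},
{"slide":[-13.0, 38.0, 0.0],"twist":[-0.0, -0.0, 0.16]},
{"slide":[-6.0, 41.0, 0.0],"twist":[-0.0, -0.0, 0.17]},
{"slide":[0.0, 40.0, 0.0],"twist":[-0.0, -0.0, 0.16]},
```

{"op": "move_arm", "data": {
  "rows": [
    {"slide": [-13,-6,-55],"twist": [0,0,0]},
    {"slide": [-12,-6,-55],"twist": [0,0,0]},
    {"slide": [-38,-15,0],"twist": [0,0,0.16]},
    {"slide": [-40,-8,0],"twist": [0,0,0.17]},
    {"slide": [-40,-2,0],"twist": [0,0,0.16]},
    {"slide": [-41,5,0],"twist": [0,0,0.16]},
    {"slide": [-39,11,1],"twist": [0,0,0.17]},
    {"slide": [-37,17,0],"twist": [0,0,0.16]}
  ],
  "grip": 120
}}

```text
time: 1.9
tool_pos: [0.4108, 0.4112, 0.3404]
tool_rot: [[-0.249, 0.969, 0.0], [0.969, 0.249, 0.0], [0.0, 0.0, -1.0]]
force: [-0.2, -0.8, -1.2]
gripper_width: 0.0449
```

{"op": "move_arm", "data": {
  "rows": [
    {"slide": [-33,23,0],"twist": [0,0,0.16]},
    {"slide": [-29,29,0],"twist": [0,0,0.16]},
    {"slide": [-25,32,0],"twist": [0,0,0.17]},
    {"slide": [-18,37,0],"twist": [0,0,0.16]},
    {"slide": [-13,38,0],"twist": [0,0,0.16]},
    {"slide": [-6,41,0],"twist": [0,0,0.17]},
    {"slide": [0,40,0],"twist": [0,0,0.16]},
    {"slide": [0,0,0],"twist": [0,0,0]}
  ]
}}

```text
time: 2.9
tool_pos: [0.6279, 0.2253, 0.3399]
tool_rot: [[0.775, 0.632, 0.0], [0.632, -0.775, -0.0], [-0.0, 0.0, -1.0]]
force: [-0.7, -0.1, 0.0]
gripper_width: 0.045
```

```bash
cat > look.py <<'E'
from h import *
from station import *
import sys
def look(names,tag):
    o=get_obs(); print('t',o['time'],'p',o['tool_pos'],'q',o['q'],'F',o['force'],'w',o['gripper_width'])
    print(np.array(o['tool_rot']).tolist())
    for n in names:
        p=camera(n); cv2.imwrite(f"pics/{n}{tag}.png",p["color"][:,:,::-1]); pickle.dump(p,open(f"{n}{tag}.pkl","wb"))
look(sys.argv[2].split(','),sys.argv[1])
E
python3 look.py 1 wrist,scene,top
```

```text
t 2.9 p [0.6279 0.2253 0.3399] q [ 0.3268  0.3918  1.4221 -0.0004  1.3277  1.2138] F [-0.694  -0.0528  0.0381] w 0.04497640390822892
[[0.7750996334163601, 0.631839023748767, 7.966196692331222e-05], [0.631838995904207, -0.7750995462713087, -0.00042026750396982236], [-0.00020379545500425592, 0.0003760827254564144, -0.9999999085145937]]
```

View pics/wrist1.png

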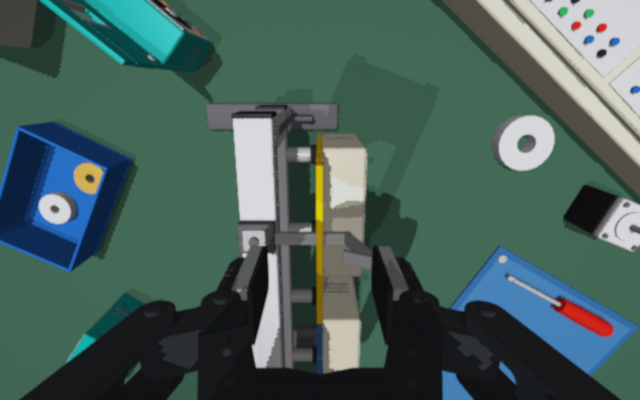

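View pics/scene1.png

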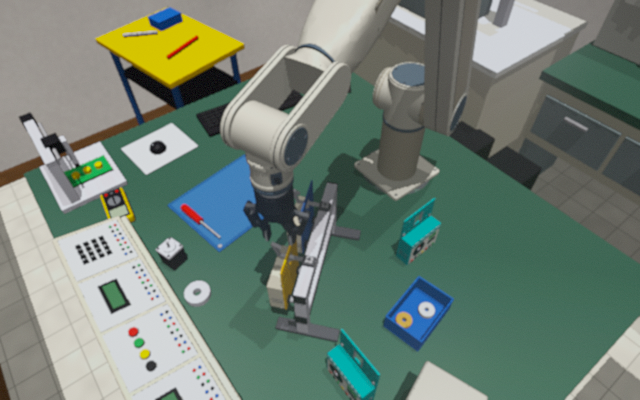

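```bash
python3 - <<'E'
import cv2
a=cv2.imread("pics/wrist1.png")
cv2.imwrite("pics/w1z.png",cv2.resize(a[95:305,200:400],None,fx=2.85,fy=2.85,interpolation=cv2.INTER_CUBIC))
E
```

```text
(no output)
```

View pics/w1z.png

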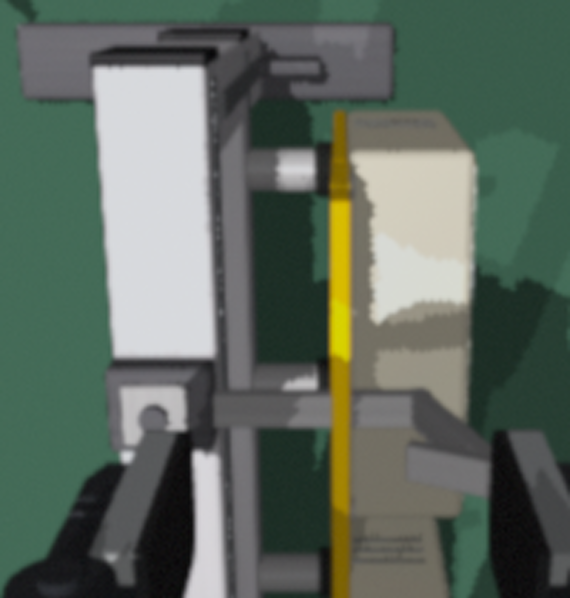

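```bash
cat > ov.py <<'E'
from h import *
import sys
def ov(pk,v,mod,roi,k,out):
    p=pickle.load(open(pk,'rb')); R,t=Tf(v)
    im=cv2.resize(p['color'][:,:,::-1][roi[1]:roi[3],roi[0]:roi[2]],None,fx=k,fy=k,interpolation=cv2.INTER_CUBIC)
    def L(A,B,c):
        q=proj(p,(np.array([A,B])/1e3)@R.T+t); q=(q-np.array(roi[:2])+.5)*k-.5
        cv2.line(im,*[tuple(int(x) for x in r) for r in q],c,1)
    def box(a,b,c):
        for i in range(3):
            j,l=[x for x in range(3) if x!=i]
            for u in (a[j],b[j]):
                for w in (a[l],b[l]):
                    A=[0,0,0];A[i]=a[i];A[j]=u;A[l]=w;B=list(A);B[i]=b[i];L(A,B,c)
    box((-30,-185,178),(0,185,208),(0,0,255))
    for y in (90,-90):
        L((0,y,220),(59,y,220),(255,0,255));L((58,y,217),(74,y,259),(255,0,255));L((74,y,259),(53,y,249),(255,0,255))
        box((33.5,y-65,67),(38.5,y+65,240),(0,255,0)); box((38.5,y-65,67),(78.5,y+65,167),(255,255,0))
    cv2.imwrite(out,im)
E
python3 - <<'E'
from ov import *
v=np.load('frame.npy')
p=pickle.load(open('wrist1.pkl','rb'));R,t=Tf(v);print(p['pose'],R.T@(p['pose'][:3,3]-t))
ov('wrist1.pkl',v,0,(200,95,400,305),2.85,'pics/w1o.png')
ov('top0.pkl',v,0,(230,115,345,240),4.8,'pics/t1o.png')
ov('scene0.pkl',v,0,(255,175,370,345),3.5,'pics/s1o.png')
E
```

```text
[[ 0.6323 -0.7405 -0.2276  0.684 ]
 [-0.7747 -0.6043 -0.186   0.2736]
 [ 0.0002  0.294  -0.9558  0.483 ]
 [ 0.      0.      0.      1.    ]] [0.0366 0.2057 0.483 ]
```

View pics/w1o.png

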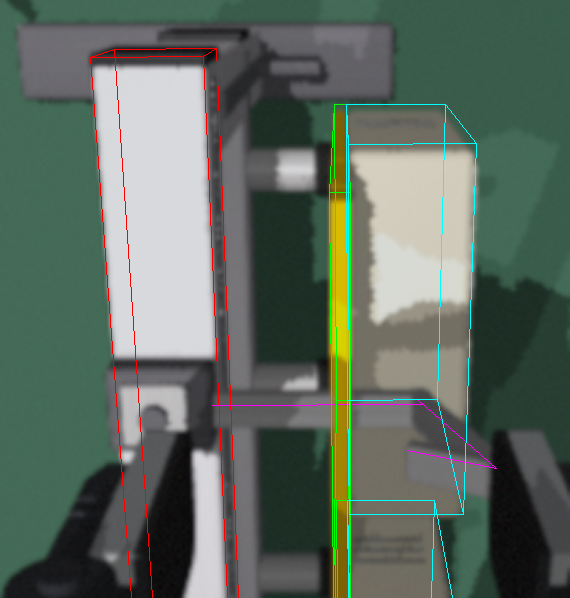

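View pics/t1o.png

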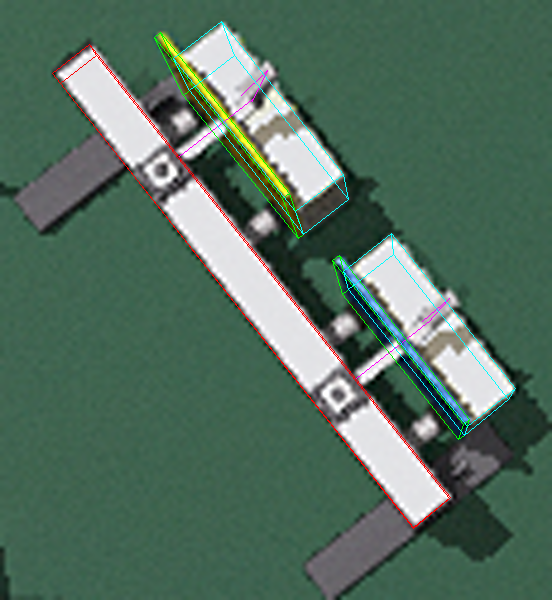

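View pics/s1o.png

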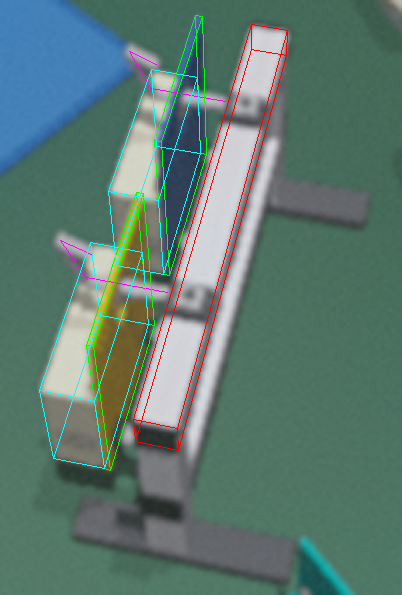

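```bash
python3 - <<'E'
from ov import *
t=pickle.load(open('top0.pkl','rb'));s=pickle.load(open('scene0.pkl','rb'));w=pickle.load(open('wrist1.pkl','rb'))
def un(l,k,o): return (np.array(l,float)+.5)/k-.5+np.array(o)
X=np.array([(-30,185,208),(0,185,208),(0,-185,208),(-30,-185,208),(36,155,240),(36,-25,240),(74,90,262),(74,-90,262)])/1e3
T=un([(55,72),(92,42),(450,497),(417,527),(162,36),(340,260),(270,67),(450,297)],4.8,(230,115))
S=un([(180,432),(135,425),(250,28),(288,32),(93,348),(162,140),(60,236),(130,48)],3.5,(255,175))
XW=np.array([(-30,185,208),(0,185,208),(33.5,155,240),(38.5,155,240),(38.5,155,167),(78.5,155,167),(78.5,25,167),(0,90,220)])/1e3
W=un([(92,66),(211,64),(330,200),(351,200),(350,150),(474,150),(460,517),(212,411)],2.85,(200,95))
def f(v,k=(1,1,1)):
    R,p=Tf(v)
    return np.r_[k[0]*(proj(t,X@R.T+p)-T).ravel(),k[1]*(proj(s,X@R.T+p)-S).ravel(),k[2]*(proj(w,XW@R.T+p)-W).ravel()]
for k in [(1,1,1),(0,0,1),(1,0,0),(0,1,0)]:
    r=least_squares(f,[.5,.17,-.88],args=(k,),loss='soft_l1',f_scale=.5); print(k,r.x)
    R,p=Tf(r.x); print('  hookfar',R@[.036,.09,0]+p)
    if k==(1,1,1): np.save('frame2.npy',r.x); print(np.round(f(r.x)[-16:].reshape(-1,2),1).tolist())
    if k==(0,0,1): np.save('framew.npy',r.x);print(np.round(f(r.x)[-16:].reshape(-1,2),1).tolist())
E
```

```text
(1, 1, 1) [ 0.5006  0.1701 -0.8831]
  hookfar [0.593  0.1994 0.    ]
[[-0.2, -0.8], [-2.3, -0.2], [0.1, -0.2], [-0.1, -0.2], [-0.5, -0.0], [0.9, -0.2], [1.2, 0.7], [0.5, 0.0]]
(0, 0, 1) [ 0.5001  0.1707 -0.8881]
  hookfar [0.5926 0.1995 0.    ]
[[0.0, -1.0], [-2.1, -0.2], [0.1, 0.0], [-0.1, 0.0], [-0.5, 0.2], [0.9, 0.2], [0.5, 1.0], [0.1, 0.0]]
(1, 0, 0) [ 0.5025  0.1698 -0.8856]
  hookfar [0.595  0.1989 0.    ]
(0, 1, 0) [ 0.5022  0.173  -0.879 ]
  hookfar [0.5944 0.2027 0.    ]
```

```bash
python3 - <<'E'
from h import *
from station import get_obs
o=get_obs();p0=np.array(o['tool_pos']);R0=np.array(o['tool_rot'])
v=np.load('frame2.npy');R,p=Tf(v);
print('frame coords',R.T@(p0-p))
tgt=R@np.array([.036,.134,.206])+p
print(1e3*R0.T@(tgt-p0), Ro.from_matrix(R0.T@Rdown(v[2])).as_rotvec())
E
```

```text
frame coords [0.035  0.1333 0.3401]
[  0.8115   1.0777 134.1366] [-0.0005  0.0005  0.0014]
```

{"op": "move_arm", "data": {
  "rows": [
    {"slide": [1,1,30],"twist": [0,0,0]},
    {"slide": [0,0,35],"twist": [0,0,0]},
    {"slide": [0,0,30],"twist": [0,0,0]},
    {"slide": [0,0,20],"twist": [0,0,0]},
    {"slide": [0,0,12],"twist": [0,0,0]},
    {"slide": [0,0,7],"twist": [0,0,0]},
    {"slide": [0,0,0],"twist": [0,0,0]}
  ],
  "grip": 160
}}

```text
time: 3.92
tool_pos: [0.6278, 0.2273, 0.2065]
tool_rot: [[0.773, 0.635, 0.0], [0.635, -0.773, 0.0], [0.0, 0.0, -1.0]]
force: [-0.3, -0.3, -0.4]
gripper_width: 0.0318
```

```bash
python3 look.py 2 wrist,scene
```

```text
t 3.925 p [0.6278 0.2273 0.2065] q [ 0.3295  0.5115  1.5476 -0.      1.0823  1.2123] F [-0.2744 -0.2535 -0.4219] w 0.031803535295389936
[[0.7725520605937172, 0.634951367113745, 0.0002739941379169027], [0.6349513685306116, -0.772552102425582, 9.294577106655541e-05], [0.00027069079170608695, 0.00010216750587871817, -0.999999958144147]]
```

View pics/wrist2.png

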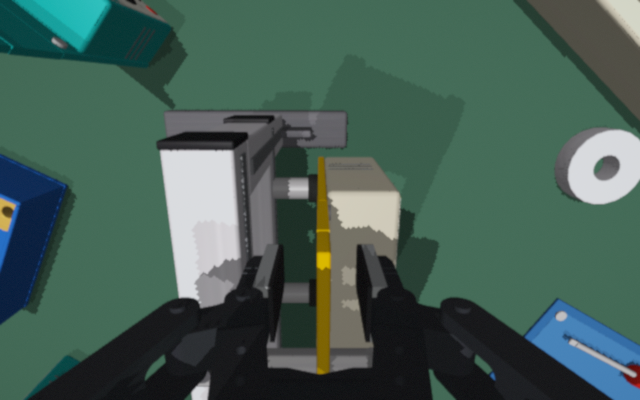

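{"op": "move_arm", "data": {
  "rows": [
    {"slide": [0,0,0],"twist": [0,0,0]},
    {"slide": [0,0,0],"twist": [0,0,0]},
    {"slide": [0,0,0],"twist": [0,0,0]},
    {"slide": [0,0,0],"twist": [0,0,0]}
  ],
  "grip": 255
}}

```text
time: 4.53
tool_pos: [0.6282, 0.2271, 0.207]
tool_rot: [[0.773, 0.635, 0.001], [0.635, -0.773, 0.0], [0.001, 0.001, -1.0]]
force: [1.1, -0.7, 4.8]
gripper_width: 0.0042
```

```bash
python3 - <<'E'
from h import *
from station import get_obs
o=get_obs();p0=np.array(o['tool_pos'])
print(o['force'],o['torque'],o['gripper_width'])
v=np.load('frame2.npy');R,p=Tf(v)
g=R.T@(p0-p);print('tool in frame',g*1e3)
E
```

```text
[ 1.0962 -0.6637  4.8297] [-0.3915 -0.1274 -0.0731] 0.004247829504655642
tool in frame [ 36.9562 134.8372 207.0083]
```

```bash
cat > path.py <<'E'
from h import *
def seg(a,b,t): return np.array(a,float),np.array(b,float),t/2
HOOK=[seg((0,217),(59,217),6),seg((58,217),(74,259),6),seg((74,259),(53,249),5)]
RAIL=[np.array([(x,z) for x in np.linspace(-30,0,16) for z in (178,208)],float)]
def hookpts():
    P=[]
    for a,b,h in HOOK:
        d=(b-a)/np.linalg.norm(b-a);n=np.array([-d[1],d[0]])
        for u in np.linspace(0,1,40):
            for s in (-1,1): P.append(a+u*(b-a)+s*h*n)
    return np.array(P)
HP=hookpts()
def rect(p,lo,hi):
    d=np.maximum(np.maximum(lo-p,p-hi),0); inside=np.min(np.minimum(p-lo,hi-p),axis=1)
    e=np.linalg.norm(d,axis=1); return np.where(e>0,e,-inside).min()
def clear(S,th):
    c,s=np.cos(th),np.sin(th)
    q=(HP-S)@np.array([[c,-s],[s,c]])   # (along fwd, along up)
    A=np.array
    return min(rect(q,A([-2.5,19]),A([2.5,39])),rect(q,A([-2.5,-134]),A([2.5,-19])),rect(q,A([2.5,-134]),A([42.5,-34])))
D=np.pi/180
WP=[(36,201,0),(36,206,0),(36,211,0),(37,217,0),
 (37,217,8),(38,217,16),(40,217,24),(43,217,32),(46,217,38),(47,217,40),
 (50,223,40),(53.5,229.5,40),(57,236,40),(60.3,240,40),(63.7,244,40),(67,248,40),(73,250.7,40),(79,253.3,40),(85,256,40),
 (97,266,40),(112,278,40),(130,290,40)]
if __name__=='__main__':
    for a,b in zip(WP,WP[1:]):
        m=min(clear(np.array(a[:2])+(np.array(b[:2])-a[:2])*u,(a[2]+(b[2]-a[2])*u)*D) for u in np.linspace(0,1,11))
        print(b,'min clear %.1f'%m)
    # rows
    T=lambda w:np.array([w[0]-6*np.sin(w[2]*D),w[1]+6*np.cos(w[2]*D)])
    for a,b in zip(WP,WP[1:]):
        th=a[2]*D; d=T(b)-T(a)
        print(b,'slide y %.1f z %.1f twist %.3f'%(d@[np.cos(th),np.sin(th)],d@[np.sin(th),-np.cos(th)],-(b[2]-a[2])*D))
E
python3 path.py
```

```text
(36, 206, 0) min clear -0.0
(36, 211, 0) min clear 5.0
(37, 217, 0) min clear 10.0
(37, 217, 8) min clear 12.4
(38, 217, 16) min clear 14.6
(40, 217, 24) min clear 13.3
(43, 217, 32) min clear 11.8
(46, 217, 38) min clear 10.4
(47, 217, 40) min clear 10.0
(50, 223, 40) min clear 6.3
(53.5, 229.5, 40) min clear 4.0
(57, 236, 40) min clear 3.9
(60.3, 240, 40) min clear 4.6
(63.7, 244, 40) min clear 5.0
(67, 248, 40) min clear 6.2
(73, 250.7, 40) min clear 8.2
(79, 253.3, 40) min clear 8.0
(85, 256, 40) min clear 7.9
(97, 266, 40) min clear 8.0
(112, 278, 40) min clear 20.3
(130, 290, 40) min clear 38.8
(36, 206, 0) slide y 0.0 z -5.0 twist 0.000
(36, 211, 0) slide y 0.0 z -5.0 twist 0.000
(37, 217, 0) slide y 1.0 z -6.0 twist 0.000
(37, 217, 8) slide y -0.8 z 0.1 twist -0.140
(38, 217, 16) slide y 0.2 z 0.2 twist -0.140
(40, 217, 24) slide y 1.1 z 0.6 twist -0.140
(43, 217, 32) slide y 1.9 z 1.3 twist -0.140
(46, 217, 38) slide y 1.9 z 1.6 twist -0.105
(47, 217, 40) slide y 0.6 z 0.6 twist -0.035
(50, 223, 40) slide y 6.2 z -2.7 twist 0.000
(53.5, 229.5, 40) slide y 6.9 z -2.7 twist 0.000
(57, 236, 40) slide y 6.9 z -2.7 twist 0.000
(60.3, 240, 40) slide y 5.1 z -0.9 twist 0.000
(63.7, 244, 40) slide y 5.2 z -0.9 twist 0.000
(67, 248, 40) slide y 5.1 z -0.9 twist 0.000
(73, 250.7, 40) slide y 6.3 z 1.8 twist 0.000
(79, 253.3, 40) slide y 6.3 z 1.9 twist 0.000
(85, 256, 40) slide y 6.3 z 1.8 twist 0.000
(97, 266, 40) slide y 15.6 z 0.1 twist 0.000
(112, 278, 40) slide y 19.2 z 0.4 twist 0.000
(130, 290, 40) slide y 21.5 z 2.4 twist 0.000
```

{"op": "move_arm", "data": {
  "rows": [
    {"slide": [0,0,-2],"twist": [0,0,0]},
    {"slide": [0,0,-3],"twist": [0,0,0]},
    {"slide": [0,0,-4],"twist": [0,0,0]},
    {"slide": [0,0,-4],"twist": [0,0,0]},
    {"slide": [0,0,-3],"twist": [0,0,0]},
    {"slide": [0,0,0],"twist": [0,0,0]}
  ]
}}

```text
time: 5.28
tool_pos: [0.6278, 0.2272, 0.2229]
tool_rot: [[0.773, 0.635, 0.0], [0.635, -0.773, 0.0], [0.0, 0.0, -1.0]]
force: [1.2, -1.9, -1.8]
gripper_width: 0.004
```

```bash
python3 look.py 3 wrist,scene; python3 - <<'E'
from ov import *
from station import get_obs
o=get_obs();p0=np.array(o['tool_pos']);v=np.load('frame2.npy');R,p=Tf(v)
print('frame',R.T@(p0-p)*1e3)
a=pickle.load(open('scene3.pkl','rb'))['color'][:,:,::-1]
cv2.imwrite('pics/s3z.png',cv2.resize(a[150:340,230:390],None,fx=3.1,fy=3.1,interpolation=cv2.INTER_CUBIC))
E
```

```text
t 5.275 p [0.6278 0.2272 0.2229] q [ 0.3294  0.494   1.5357 -0.      1.1114  1.2124] F [ 1.2459 -1.9261 -1.8041] w 0.00399315087867546
[[0.7726008575489466, 0.6348918653920442, 0.00048391491271664413], [0.6348918746307487, -0.7726009861603387, 0.0001539867724623221], [0.00047163808799685234, 0.0001882633336408231, -0.9999998710572071]]
frame [ 36.6238 134.598  222.7371]
```

View pics/s3z.png

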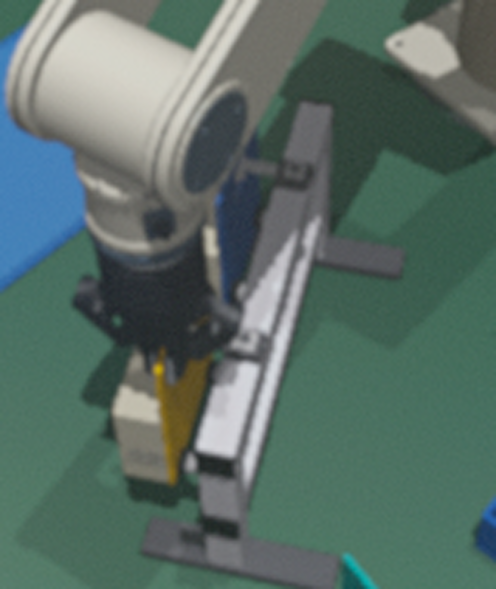

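View pics/wrist3.png

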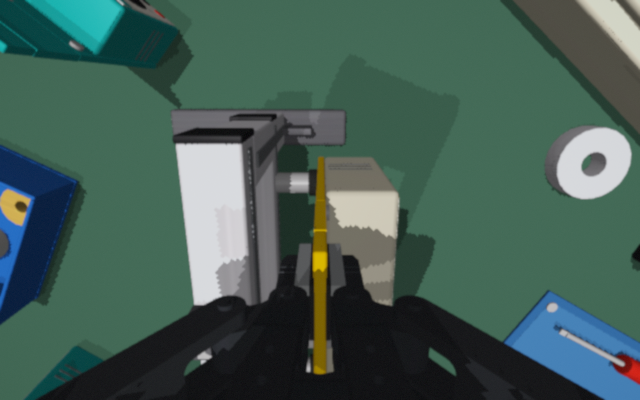

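{"op": "move_arm", "data": {
  "rows": [
    {"slide": [0,1,0],"twist": [0,0,0]},
    {"slide": [0,0,0],"twist": [-0.14,0,0]},
    {"slide": [0,0,0],"twist": [-0.14,0,0]},
    {"slide": [0,1,0.5],"twist": [-0.14,0,0]},
    {"slide": [0,2,1.5],"twist": [-0.14,0,0]},
    {"slide": [0,2,1.5],"twist": [-0.1,0,0]},
    {"slide": [0,0.5,0.5],"twist": [-0.04,0,0]},
    {"slide": [0,0,0],"twist": [0,0,0]}
  ]
}}

```text
time: 6.38
tool_pos: [0.6316, 0.2221, 0.22]
tool_rot: [[0.772, 0.487, 0.407], [0.635, -0.591, -0.497], [-0.001, 0.643, -0.766]]
force: [0.6, -0.5, -2.5]
gripper_width: 0.0041
```

```bash
cat > st.py <<'E'
from path import *
from station import get_obs
o=get_obs();p0=np.array(o['tool_pos']);R0=np.array(o['tool_rot']);v=np.load('frame2.npy');R,p=Tf(v)
f=R.T@(p0-p)*1e3; Rf=R.T@R0; th=np.arctan2(Rf[0,2],-Rf[2,2])
S=np.array([f[0]-.7+6*np.sin(th),f[2]-6*np.cos(th)])
print('t',o['time'],'tcp frame',f,'tilt',th/D,'roll',Rf[1,2]/D,'slot est',S,'clear',clear(S,th),'F',R.T@np.array(o['force']),'tau',R.T@np.array(o['torque']),'w',o['gripper_width'],'q',o['q'])
E
python3 st.py; python3 look.py 4 wrist,scene,top; python3 - <<'E'
from ov import *
a=pickle.load(open('scene4.pkl','rb'))['color'][:,:,::-1]
cv2.imwrite('pics/s4z.png',cv2.resize(a[150:340,230:390],None,fx=3.1,fy=3.1,interpolation=cv2.INTER_CUBIC))
E
```

```text
t 6.375 tcp frame [ 42.9738 134.1971 220.0498] tilt 39.98825973640504 roll -0.040586351134492056 slot est [ 46.1296 215.4527] clear 8.406784083635957 F [ 0.7636  0.152  -2.4783] tau [0.1499 0.9386 0.0131] w 0.004137730010414779 q [ 0.6119  0.5281  1.6722 -0.8258  1.0589  1.9593]
t 6.375 p [0.6316 0.2221 0.22  ] q [ 0.6119  0.5281  1.6722 -0.8258  1.0589  1.9593] F [ 0.6021 -0.4935 -2.4783] w 0.004137730010414779
[[0.7723166428615866, 0.4874242877616106, 0.407362942422473], [0.6352360937994332, -0.591138944952888, -0.4970209783242797], [-0.0014519963657662637, 0.6426292177142844, -0.7661759460114113]]
```

View pics/s4z.png

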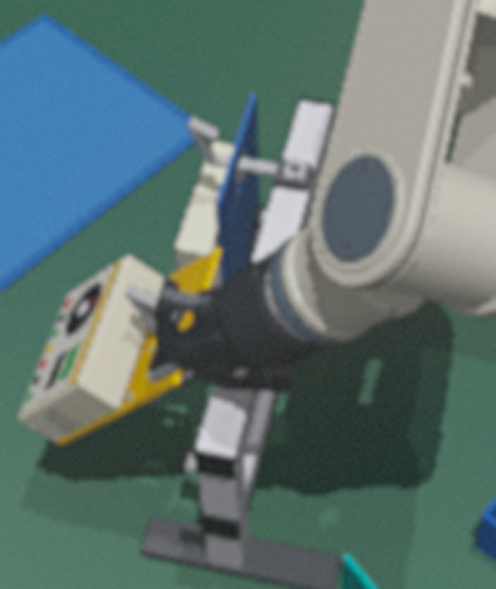

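View pics/wrist4.png

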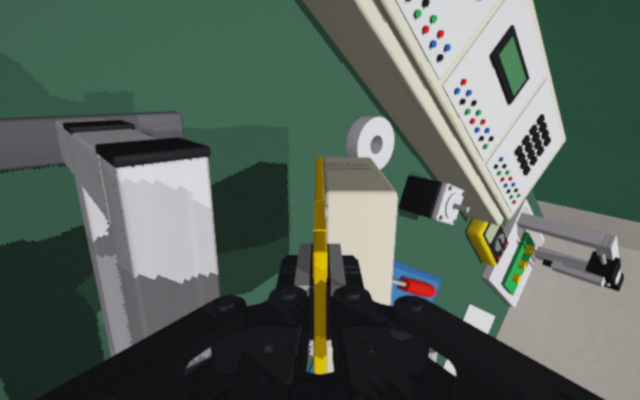

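{"op": "move_arm", "data": {
  "rows": [
    {"slide": [0,4,-1.5],"twist": [0,0,0]},
    {"slide": [0,4,-2],"twist": [0,0,0]},
    {"slide": [0,7,-2.5],"twist": [0,0,0]},
    {"slide": [0,0,0],"twist": [0,0,0]}
  ]
}}

```text
time: 7.02
tool_pos: [0.638, 0.2151, 0.2366]
tool_rot: [[0.773, 0.484, 0.41], [0.634, -0.592, -0.497], [0.002, 0.644, -0.765]]
force: [0.3, 0.0, -3.5]
gripper_width: 0.004
```

```bash
python3 st.py
```

```text
t 7.025 tcp frame [ 52.4336 134.8014 236.5823] tilt 40.12022128412905 roll 0.05662133927148295 slot est [ 55.6    231.9941] clear 4.851627466169343 F [ 0.1276  0.2333 -3.5112] tau [ 0.181   0.8575 -0.0304] w 0.003996278675911102 q [ 0.5978  0.5084  1.6618 -0.8205  1.0702  1.9295]
```

{"op": "move_arm", "data": {
  "rows": [
    {"slide": [0,3.5,-2],"twist": [0,0,0]},
    {"slide": [0,5,-1],"twist": [0,0,0]},
    {"slide": [0,5,-1],"twist": [0,0,0]},
    {"slide": [0,5,-1],"twist": [0,0,0]},
    {"slide": [0,0,0],"twist": [0,0,0]}
  ]
}}

```text
time: 7.65
tool_pos: [0.6447, 0.2067, 0.2517]
tool_rot: [[0.773, 0.485, 0.409], [0.635, -0.591, -0.498], [0.001, 0.644, -0.765]]
force: [-0.1, 0.1, -3.4]
gripper_width: 0.0042
```

```bash
python3 st.py
```

```text
t 7.65 tcp frame [ 63.1577 134.5964 251.7191] tilt 40.11493793242689 roll 0.02282004842071594 slot est [ 66.3236 247.1305] clear 7.835592328754531 F [-0.1712  0.0253 -3.3749] tau [ 0.0692  0.8336 -0.0136] w 0.004171413632858925 q [ 0.5808  0.4907  1.6507 -0.8129  1.0801  1.8938]
```

{"op": "move_arm", "data": {
  "rows": [
    {"slide": [0,6,1.5],"twist": [0,0,0]},
    {"slide": [0,6.5,2],"twist": [0,0,0]},
    {"slide": [0,6.5,2],"twist": [0,0,0]},
    {"slide": [0,15,0],"twist": [0,0,0]},
    {"slide": [0,20,0],"twist": [0,0,0]},
    {"slide": [0,25,0],"twist": [0,0,0]},
    {"slide": [0,0,0],"twist": [0,0,0]}
  ]
}}

```text
time: 8.52
tool_pos: [0.6867, 0.1561, 0.3006]
tool_rot: [[0.774, 0.482, 0.411], [0.633, -0.593, -0.498], [0.004, 0.645, -0.764]]
force: [-0.4, 0.4, -3.4]
gripper_width: 0.004
```

```bash
python3 st.py; python3 look.py 5 scene,wrist
```

```text
t 8.525 tcp frame [128.9268 134.9017 300.596 ] tilt 40.184928781352916 roll 0.09521376226125819 slot est [132.0983 296.0122] clear 65.5017426186008 F [-0.5322 -0.0699 -3.4303] tau [0.1332 0.8849 0.013 ] w 0.0040167868388968145 q [ 0.4791  0.4479  1.5946 -0.7949  1.0841  1.7478]
t 8.525 p [0.6867 0.1561 0.3006] q [ 0.4791  0.4479  1.5946 -0.7949  1.0841  1.7478] F [-0.3918  0.3669 -3.4303] w 0.0040167868388968145
[[0.7739060560130089, 0.48193646509819954, 0.4108608767880454], [0.6332892132480437, -0.5927845656320992, -0.49754520511410544], [0.0037668090027742755, 0.6452470087935434, -0.7639647300713046]]
```

View pics/scene5.png

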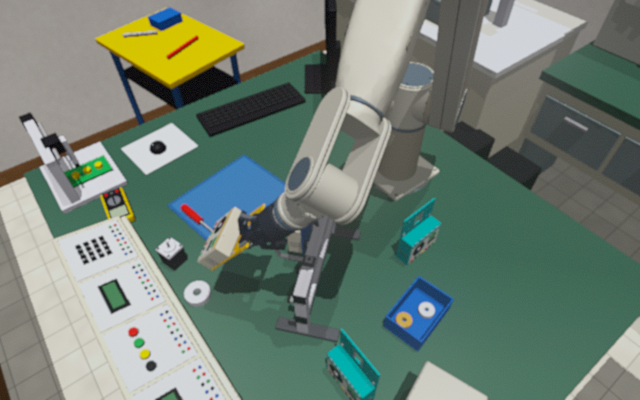

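```bash
python3 - <<'E'
from h import *
from station import get_obs
o=get_obs();p0=np.array(o['tool_pos']);R0=np.array(o['tool_rot'])
v=np.load('frame2.npy');R,p=Tf(v);m=np.load('mat.npy')
Rd=Rdown(v[2])
a=rows(p0,R0,R@np.array([.215,.10,.30])+p,Rd,7,(0,3))
print()
t=np.array([m[0],m[1],0])+R@np.array([-.020,.045,.19]); print(t)
rows(*a,t,Rd,8,(0,3))
E
```

```text
{"slide":[-5.0, 10.0, 8.0],"twist":[0.1, -0.0, -0.0]},
{"slide":[-5.0, 10.0, 7.0],"twist":[0.1, -0.0, -0.0]},
{"slide":[-5.0, 11.0, 6.0],"twist":[0.1, -0.0, -0.001]},
{"slide":[-4.0, 12.0, 4.0],"twist":[0.1, -0.0, 0.0]},
{"slide":[-5.0, 12.0, 4.0],"twist":[0.1, -0.0, 0.0]},
{"slide":[-5.0, 12.0, 2.0],"twist":[0.1, -0.0, 0.0]},
{"slide":[-5.0, 13.0, 1.0],"twist":[0.1, -0.0, -0.0]},

[ 0.5549 -0.1945  0.19  ]
{"slide":[-36.0, 13.0, 14.0],"twist":[-0.0, -0.0, -0.0]},
{"slide":[-36.0, 12.0, 13.0],"twist":[-0.0, -0.0, -0.0]},
{"slide":[-37.0, 13.0, 14.0],"twist":[-0.0, -0.0, -0.0]},
{"slide":[-36.0, 13.0, 14.0],"twist":[-0.0, -0.0, -0.0]},
{"slide":[-36.0, 12.0, 14.0],"twist":[-0.0, -0.0, -0.0]},
{"slide":[-36.0, 13.0, 13.0],"twist":[-0.0, -0.0, -0.0]},
{"slide":[-36.0, 12.0, 14.0],"twist":[-0.0, -0.0, -0.0]},
{"slide":[-37.0, 13.0, 14.0],"twist":[-0.0, -0.0, -0.0]},
```

{"op": "move_arm", "data": {
  "rows": [
    {"slide": [-5,10,8],"twist": [0.1,0,0]},
    {"slide": [-5,10,7],"twist": [0.1,0,0]},
    {"slide": [-5,11,6],"twist": [0.1,0,0]},
    {"slide": [-4,12,4],"twist": [0.1,0,0]},
    {"slide": [-5,12,4],"twist": [0.1,0,0]},
    {"slide": [-5,12,2],"twist": [0.1,0,0]},
    {"slide": [-5,13,1],"twist": [0.1,0,0]}
  ]
}}

```text
time: 9.5
tool_pos: [0.7141, 0.0679, 0.2991]
tool_rot: [[0.772, 0.636, -0.003], [0.636, -0.772, 0.002], [-0.001, -0.004, -1.0]]
force: [-0.8, 0.0, -4.0]
gripper_width: 0.0041
```

{"op": "move_arm", "data": {
  "rows": [
    {"slide": [-15,6,4],"twist": [0,0,0]},
    {"slide": [-30,10,10],"twist": [0,0,0]},
    {"slide": [-36,13,14],"twist": [0,0,0]},
    {"slide": [-37,13,14],"twist": [0,0,0]},
    {"slide": [-36,13,14],"twist": [0,0,0]},
    {"slide": [-36,12,14],"twist": [0,0,0]},
    {"slide": [-36,13,14],"twist": [0,0,0]},
    {"slide": [-34,12,14],"twist": [0,0,0]},
    {"slide": [-22,7,10],"twist": [0,0,0]},
    {"slide": [-8,2,2],"twist": [0,0,0]}
  ]
}}

```text
time: 10.75
tool_pos: [0.5524, -0.1941, 0.1885]
tool_rot: [[0.773, 0.635, -0.003], [0.635, -0.773, -0.0], [-0.002, -0.001, -1.0]]
force: [0.0, -0.4, -2.6]
gripper_width: 0.0037
```

{"op": "move_arm", "data": {
  "rows": [
    {"slide": [0,0,0],"twist": [0,0,0]},
    {"slide": [0,0,0],"twist": [0,0,0]}
  ]
}}

```text
time: 11.0
tool_pos: [0.5553, -0.1935, 0.1901]
tool_rot: [[0.772, 0.636, 0.001], [0.636, -0.772, -0.001], [0.0, 0.001, -1.0]]
force: [1.5, -0.5, -2.3]
gripper_width: 0.0041
```

```bash
python3 st.py; python3 look.py 6 scene,wrist,top;  python3 - <<'E'
from h import *
from station import get_obs
o=get_obs();p0=np.array(o['tool_pos']);R0=np.array(o['tool_rot'])
m=np.load('mat.npy');v=np.load('frame2.npy');R,p=Tf(v)
t=np.array([m[0],m[1],0])+R@np.array([-.020,.045,.147]);print(1e3*R0.T@(t-p0),Ro.from_matrix(R0.T@Rdown(v[2])).as_rotvec())
a=cv2.imread('pics/scene6.png');b=cv2.imread('pics/top6.png')
cv2.imwrite('pics/s6z.png',np.hstack([cv2.resize(a[120:290,150:320],(400,400),interpolation=cv2.INTER_CUBIC),cv2.resize(b[80:250,330:500],(400,400),interpolation=cv2.INTER_CUBIC)]))
E
```

```text
t 11.0 tcp frame [ 315.6491 -188.4941  190.1262] tilt 0.06004606303311835 roll 0.027682721595471388 slot est [314.9554 184.1262] clear 238.1684549966515 F [ 1.302   0.8264 -2.3446] tau [ 0.1317  0.0471 -0.0016] w 0.0040852256611734385 q [-0.3554  0.4191  1.7458 -0.0001  0.9755  0.5265]
t 11.0 p [ 0.5553 -0.1935  0.1901] q [-0.3554  0.4191  1.7458 -0.0001  0.9755  0.5265] F [ 1.465  -0.4815 -2.3446] w 0.0040852256611734385
[[0.7719518458990674, 0.6356801625055803, 0.0010385614575001017], [0.6356808282404415, -0.7719518323526097, -0.0005031252272987697], [0.0004818926938780311, 0.0010485820554139529, -0.9999993341273306]]
[-0.7627  0.4257 42.946 ] [ 0.0007 -0.0003  0.0012]
```

View pics/s6z.png

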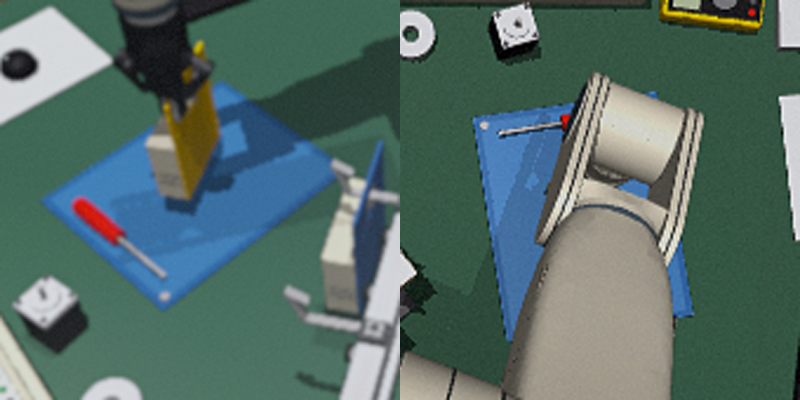

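View pics/wrist6.png

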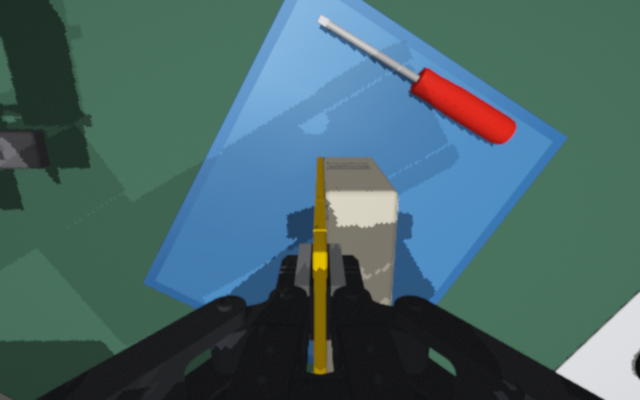

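{"op": "move_arm", "data": {
  "rows": [
    {"slide": [0,0,10],"twist": [0,0,0]},
    {"slide": [0,0,14],"twist": [0,0,0]},
    {"slide": [0,0,10],"twist": [0,0,0]},
    {"slide": [0,0,5],"twist": [0,0,0]},
    {"slide": [0,0,2],"twist": [0,0,0]},
    {"slide": [0,0,1],"twist": [0,0,0]},
    {"slide": [0,0,0],"twist": [0,0,0]}
  ]
}}

```text
time: 12.02
tool_pos: [0.5548, -0.1944, 0.1479]
tool_rot: [[0.773, 0.635, 0.001], [0.635, -0.773, -0.0], [0.0, 0.0, -1.0]]
force: [0.4, 0.0, -2.4]
gripper_width: 0.0037
```

{"op": "move_arm", "data": {
  "rows": [
    {"slide": [0,0,0.5],"twist": [0,0,0]},
    {"slide": [0,0,0.5],"twist": [0,0,0]},
    {"slide": [0,0,0],"twist": [0,0,0]}
  ]
}}

```text
time: 12.4
tool_pos: [0.5546, -0.1942, 0.1466]
tool_rot: [[0.773, 0.635, 0.0], [0.635, -0.773, -0.0], [-0.0, 0.0, -1.0]]
force: [0.4, 0.1, -2.7]
gripper_width: 0.004
```

{"op": "move_arm", "data": {
  "rows": [
    {"slide": [0,0,0.5],"twist": [0,0,0]},
    {"slide": [0,0,0.5],"twist": [0,0,0]},
    {"slide": [0,0,0],"twist": [0,0,0]}
  ]
}}

```text
time: 12.78
tool_pos: [0.5546, -0.1943, 0.1455]
tool_rot: [[0.773, 0.635, -0.0], [0.635, -0.773, 0.0], [-0.0, -0.0, -1.0]]
force: [-0.3, 0.3, -2.4]
gripper_width: 0.0041
```

{"op": "move_arm", "data": {
  "rows": [
    {"slide": [0,0,0.5],"twist": [0,0,0]},
    {"slide": [0,0,0.5],"twist": [0,0,0]},
    {"slide": [0,0,0],"twist": [0,0,0]}
  ]
}}

```text
time: 13.15
tool_pos: [0.5546, -0.1943, 0.1445]
tool_rot: [[0.773, 0.635, -0.0], [0.635, -0.773, 0.0], [-0.0, -0.0, -1.0]]
force: [0.2, -0.5, -2.1]
gripper_width: 0.0042
```

{"op": "move_arm", "data": {
  "rows": [
    {"slide": [0,0,0.5],"twist": [0,0,0]},
    {"slide": [0,0,0],"twist": [0,0,0]}
  ]
}}

```text
time: 13.4
tool_pos: [0.5547, -0.1943, 0.1442]
tool_rot: [[0.773, 0.635, 0.0], [0.635, -0.773, -0.0], [0.0, 0.0, -1.0]]
force: [-0.4, 0.8, -2.8]
gripper_width: 0.004
```

{"op": "move_arm", "data": {
  "rows": [
    {"slide": [0,0,0.5],"twist": [0,0,0]},
    {"slide": [0,0,0],"twist": [0,0,0]}
  ]
}}

```text
time: 13.65
tool_pos: [0.5549, -0.1943, 0.1442]
tool_rot: [[0.773, 0.635, 0.001], [0.635, -0.773, -0.0], [0.0, 0.0, -1.0]]
force: [-0.6, 1.5, 4.9]
gripper_width: 0.0044
```

{"op": "move_arm", "data": {
  "rows": [
    {"slide": [0,0,0.5],"twist": [0,0,0]},
    {"slide": [0,0,0],"twist": [0,0,0]}
  ]
}}

```text
time: 13.9
tool_pos: [0.555, -0.1943, 0.1442]
tool_rot: [[0.773, 0.635, 0.001], [0.635, -0.773, -0.0], [0.001, 0.001, -1.0]]
force: [-3.2, 2.7, 10.3]
gripper_width: 0.0043
```

{"op": "move_arm", "data": {
  "rows": [
    {"slide": [0,0,-0.5],"twist": [0,0,0]},
    {"slide": [0,0,0],"twist": [0,0,0]}
  ]
}}

```text
time: 14.15
tool_pos: [0.5549, -0.1943, 0.1442]
tool_rot: [[0.773, 0.635, 0.001], [0.635, -0.773, -0.0], [0.0, 0.001, -1.0]]
force: [-1.6, 2.2, 7.0]
gripper_width: 0.0039
```

{"op": "move_arm", "data": {
  "rows": [
    {"slide": [0,0,0],"twist": [0,0,0]},
    {"slide": [0,0,0],"twist": [0,0,0]},
    {"slide": [0,0,0],"twist": [0,0,0]},
    {"slide": [0,0,0],"twist": [0,0,0]}
  ],
  "grip": 170
}}

```text
time: 14.65
tool_pos: [0.5546, -0.1943, 0.1434]
tool_rot: [[0.773, 0.635, -0.0], [0.635, -0.773, 0.0], [-0.0, -0.0, -1.0]]
force: [-0.3, -0.2, -1.0]
gripper_width: 0.0284
```

```bash
python3 look.py 7 scene,wrist
```

```text
t 14.65 p [ 0.5546 -0.1943  0.1434] q [-0.3572  0.4822  1.7737 -0.0001  0.8858  0.5258] F [-0.3341 -0.2097 -0.9771] w 0.028375821238238202
[[0.7726337189662326, 0.6348520373314362, -0.00016435490092272633], [0.6348520464732363, -0.7726337289222662, 4.518604745868715e-06], [-0.00012411749453778055, -0.00010783227158798278, -0.9999999864835244]]
```

View pics/wrist7.png

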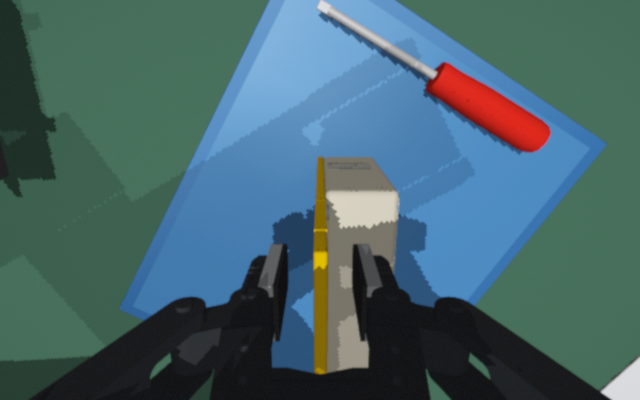

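Fingers are clear on both sides of the plate (about x 278 and 360, plate at 320). Retreating upward, then aside so the cameras can see.

{"op": "move_arm", "data": {
  "rows": [
    {"slide": [0,0,-10],"twist": [0,0,0]},
    {"slide": [0,0,-25],"twist": [0,0,0]},
    {"slide": [0,0,-45],"twist": [0,0,0]},
    {"slide": [0,0,-55],"twist": [0,0,0]},
    {"slide": [0,0,-50],"twist": [0,0,0]},
    {"slide": [-40,-40,-10],"twist": [0,0,0]},
    {"slide": [-40,-40,0],"twist": [0,0,0]},
    {"slide": [-40,-40,0],"twist": [0,0,0]},
    {"slide": [-20,-20,0],"twist": [0,0,0]},
    {"slide": [0,0,0],"twist": [0,0,0]}
  ]
}}

```text
time: 16.0
tool_pos: [0.3563, -0.1748, 0.3395]
tool_rot: [[0.773, 0.634, 0.002], [0.634, -0.773, -0.001], [0.001, 0.002, -1.0]]
force: [0.7, 0.6, 0.3]
gripper_width: 0.0286
```

```bash
python3 look.py 8 scene,top,wrist; python3 - <<'E'
from h import *
a=cv2.imread('pics/scene8.png');b=cv2.imread('pics/top8.png')
cv2.imwrite('pics/s8z.png',np.hstack([cv2.resize(a[140:340,150:350],(400,400),interpolation=cv2.INTER_CUBIC),cv2.resize(b[90:250,300:460],(400,400),interpolation=cv2.INTER_CUBIC)]))
E
```

```text
t 16.0 p [ 0.3563 -0.1748  0.3395] q [-0.486  -0.0633  1.972  -0.      1.2311  0.3981] F [0.7192 0.641  0.3107] w 0.028630438904155456
[[0.7733727706179648, 0.6339496990005281, 0.0015286607969576837], [0.6339512116477674, -0.7733725810327323, -0.0008438940084428435], [0.0006472379934260837, 0.0016217410118472126, -0.9999984755183733]]
```

View pics/s8z.png

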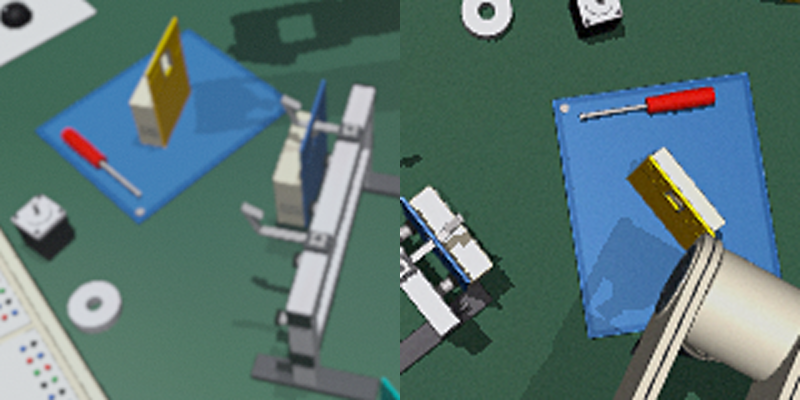

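View pics/top8.png

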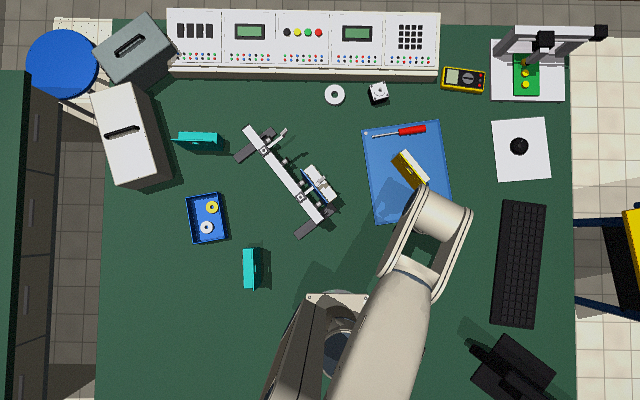

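```bash
python3 - <<'E'
from h import *
m=np.load('mat.npy');v=np.load('frame2.npy');R,_=Tf(v)
def draw(pk,roi,out):
    p=pickle.load(open(pk,'rb'));k=400/(roi[2]-roi[0])
    im=cv2.resize(p['color'][:,:,::-1][roi[1]:roi[3],roi[0]:roi[2]],(400,400),interpolation=cv2.INTER_CUBIC)
    def poly(W,c):
        q=(proj(p,W)-np.array(roi[:2])+.5)*k; cv2.polylines(im,[q.astype(int)],True,c,1)
    t=np.array([m[0],m[1],.004])
    poly((np.array([(-17.5,-65,100),(22.5,-65,100),(22.5,65,100),(-17.5,65,100)])/1e3)@R.T+t,(0,0,255))
    poly((np.array([(-22.5,-65,0),(-22.5,65,0),(-22.5,65,173),(-22.5,-65,173)])/1e3)@R.T+t,(0,255,0))
    Rm,_=Tf(m); poly((np.array([(170,140,0),(170,-140,0),(-170,-140,0),(-170,140,0)])/1e3)@Rm.T+t,(255,0,255))
    return im
cv2.imwrite('pics/chk.png',np.hstack([draw('scene8.pkl',(160,140,300,280),0),draw('top8.pkl',(350,100,470,220),0)]))
a=cv2.imread('pics/scene0.png').astype(int);b=cv2.imread('pics/scene8.png').astype(int)
print('blue region diff',np.abs(a-b)[178:250,290:315].mean())
E
```

```text
blue region diff 5.596111111111111
```

View pics/chk.png

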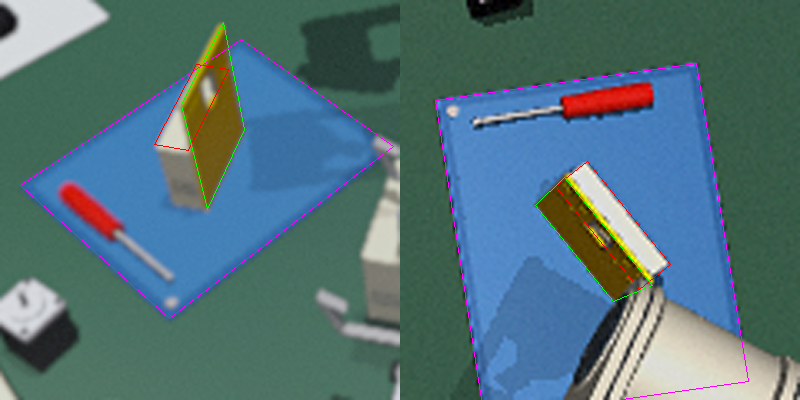

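The overlay of the module standing upright at the mat's centre matches both pictures to within a few millimetres, and the blue-plated module still hangs where it was. Handing in.

```bash
python3 - <<'E'
from station import *
print(close_job())
E
```

```text
the job is handed in; nothing more can be done
None
```

The yellow-plated module is off its barbed hook and standing upright in the middle of the blue mat, and the job is handed in at about 16 s.

- **Taking it down:** I gripped the plate's top edge beside the slot and raised it 16 mm. I then tilted it 40° and followed the given slot path over the barb. The wrist force stayed at about 4 N or less at every check, so nothing was forced. My clearance estimate along the path never fell below about 4 mm.
- **Setting it down:** I lowered it in 0.5 mm steps at the end. Contact came at the expected height, and the contact force peaked at about 10 N. I backed off a little, opened the fingers and retreated clear.
- **Last checks:** An overlay of the module upright at the mat's centre fits the scene and top pictures to a few mm. In the top picture the arm hides one corner of the module. The blue-plated module still hangs on its hook, and its part of the scene picture looks the same as at the start.
- **Disagreements:** The separate camera fits of the hook position differed by up to about 4 mm, most of it in the scene camera. The plate's position when gripped matched the combined fit to within 1 mm.

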